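# Sweep the loose jar lids into their stall

### The job

Sweep the three loose jar lids along the pantry shelf with the fingers, in through the open side of the low three-sided wooden stall, until every lid lies flat and wholly inside it. Only slide the lids, never pick them up, and leave the tea caddy, sugar bowl, tumblers and tablespoon where they are.

Things in the scene. Friction and masses are not known exactly. Their poses are not given: they have to be found in the camera images.
- stall: Low plywood stall fixed to the shelf: three walls 10 mm thick, 30 mm high, no floor. Inside 210 mm (x) by 150 mm (y). Origin: middle of the inside, on the shelf's top (18 mm above the work surface). Side walls' inner faces at x = -105 and +105 mm, back wall's at y = +75; all of the side at y = -75 is open: lids go in along its +y, which is within 21 degrees of world +y.
- lid_small: Small jar lid, bare metal, a flat disc 48 mm across and 15 mm high lying on the shelf, free to slide, 10 to 30 g. Origin: centre of its underside; z up.
- lid_medium: Medium jar lid, bare metal, a flat disc 58 mm across and 15 mm high lying on the shelf, free to slide, 10 to 30 g. Origin: centre of its underside; z up.
- lid_large: Large jar lid, bare metal, a flat disc 66 mm across and 15 mm high lying on the shelf, free to slide, 10 to 30 g. Origin: centre of its underside; z up.
- tea_caddy: Aluminium tea caddy, a cylinder 79 mm across and 125 mm high with a little knob, standing on the shelf. Bystander. Origin: centre of its underside.
- sugar_bowl: Terracotta sugar bowl with its lid on, 96 mm across and 95 mm high. Bystander. Origin: centre of its underside.
- tumblers: Two plastic tumblers stacked one in the other, 71 mm across and 125 mm high. Bystander. Origin: centre of their underside.
- tablespoon: Steel tablespoon lying on the shelf at its near edge, about 170 mm long, 42 mm wide at the bowl and 8 mm high. Bystander. Origin: on its underside near mid-length; its x axis runs along the handle to the bowl, whose centre is at x = +50 mm; the handle's end is at x = -99 mm.
Not all that is in view belongs to the job. What is shaped like the lid_medium but pink or turquoise is not meant.

How it is judged:
At the end, for the whole second after the job is handed in: Each lid lies flat on the shelf and at rest with its whole outline inside the stall: past the line of the mouth (2 mm tolerance) and between the walls. Caddy, sugar bowl, tumblers and spoon within 15 mm of where they were and not tipped (y of lid_small in the frame of stall between -0.053 and 0.075 m and x of lid_small in the frame of stall between -0.105 and 0.105 m and height (world z) of each of lid_small, lid_medium, lid_large below 0.024 m and angle between each of lid_small, lid_medium, lid_large's own z axis and vertical below 0.15 rad and linear speed of each of lid_small, lid_medium, lid_large below 0.02 m/s and y of lid_medium in the frame of stall between -0.048 and 0.075 m and x of lid_medium in the frame of stall between -0.105 and 0.105 m and y of lid_large in the frame of stall between -0.044 and 0.075 m and x of lid_large in the frame of stall between -0.105 and 0.105 m and distance of each of tea_caddy, sugar_bowl, tumblers, tablespoon from where it was at the start of the episode below 0.015 m and angle between each of tea_caddy, sugar_bowl, tumblers, tablespoon's own z axis and vertical below 0.2 rad); the robot touches nothing.
It fails at once if a jar lid is lifted (underside 12 mm or more above the shelf) or stood on edge (height (world z) of any of lid_small, lid_medium, lid_large above 0.03 m or angle between any of lid_small, lid_medium, lid_large's own z axis and vertical above 0.5 rad).
It fails at once if the caddy, sugar bowl, tumblers or spoon is shifted more than 15 mm or tipped (distance of any of tea_caddy, sugar_bowl, tumblers, tablespoon from where it was at the start of the episode above 0.015 m or angle between any of tea_caddy, sugar_bowl, tumblers, tablespoon's own z axis and vertical above 0.3 rad).
It also fails if it takes over 70 s, if anything falls off the work surface, if the arm or the gripper's body presses on something with over 40 N, if the wrist force passes 120 N, or if a joint passes its speed limit or range.

### The arm

A 6-joint arm with a two-finger parallel gripper is mounted at the origin on the work surface. World frame = base frame: x ahead of the robot, y to its left, z up, the work surface at z = 0. Lengths are in m, angles in rad, forces in N, time in s.
With the tool pointing down it reaches from about 0.375 to 0.75 m from the base axis. Payload 9 kg.
Tool frame: the origin (TCP) lies between the finger pads; the fingertips stand 19 mm ahead of it and the grasp point (between the pads) is the TCP (nose_length is the distance from the TCP to the fingertips, in m); z points along the fingers, y is the direction in which the jaws open and shut (so a half turn about z gives the same grasp; the last joint's range is limited). The gripper opens to 85 mm and grips with 20 to 120 N. Pads are 22 mm wide; open, the fingers measure 114 mm over their backs; the gripper's body (76 mm by 85 mm) begins 54 mm behind the grasp point. The pads swing forward as they close: fully open they stand 13 mm farther back than shut.
Start: joints at [-1.475, 0.104, 0.097, 1.564, 0, 1.353], TCP at [0.185, -0.571, 0.25] pointing down, gripper open.
Joint ranges: [-2.99, 2.99], [-0.84, 1.86], [-1.1, 1.16], [-1.84, 2.11], [-1.51, 1.56], [-3.14, 3.14]. Speed limits (rad/s): [2.22, 2.22, 2.57, 3.14, 3.14, 3.14].

### API

Orientations are given as [roll, pitch, yaw] about the fixed x, y, z axes, in that order (R = Rz(yaw) Ry(pitch) Rx(roll)).
In Python, from station import * gives the robot as it stands. The module is installed in compiled form; this text tells all that it offers.
- The arm moves only by the shell command python3 -m creep 'ROWS' [FORCE]. ROWS is JSON, a list of rows, each an object with "offset": the shift along the tool's x, y, z in mm, a list of three; "yaw": the turn about the tool's z in degrees; "claw": the opening in per cent of the stroke, from 0 (shut) to 100 (fully open). In form: [{"offset": [tx, ty, tz], "yaw": yaw, "claw": claw}, ...]. A call has 1 to 10 rows; each row shifts and turns the pose as measured when the row begins, along the tool's axes as they then stand; what a row does not reach is not made up. A row lasts 1/12 s, in which the tool goes at most 41.7 mm and 7.16 degrees, less where a joint would pass 70% of its speed; a pose out of reach is approached as far as the arm can. A call is refused whole if a number of a shift passes 41.7 or a number of a turn 7.16, either way. A call with a gripper value outside its range is refused whole. The fingers move at their own pace and stop on an object; FORCE is the grip in N (left out, the last holds). Time passes only in rows, so rows that do not move let the fingers close. It gives the time, the measured TCP pose, the force and the opening at its end, in the units of the state.
- state(): the state, without advancing time (a new reading comes with each control period).
- capture(name): name is "scene" or "top" or "wrist"; returns a dict with "pixels" (480x640x3 uint8, blue, green, red), "range_z" (480x640 float32, m along the optical axis (not along the pixel's ray), 0 where there is no reading), "fx", "fy", "cx", "cy" (pixels), "T" (4x4, takes a point from camera to world coordinates). Camera axes: x right, y up, looking along -z (the intrinsics and any distortion apply to the point x, -y, -z); pixel columns grow to the right and rows downward; lengths in m; the calibration is good to about 2 mm. The wrist camera is an equidistant fisheye: a pixel r from the principal point sees the ray r / f radians off the axis. A picture is of the moment at which its call begins.
- close_job(): hands the job in, once; it reports no verdict.
The state is a dict: "t": time; "qpos": joint angles; "qvel": joint speeds; "joint_efforts": joint torques, N m; "tool_pos": TCP position; "eef_rot": TCP orientation; "wrist_force": force on the tool from outside, world axes, zero at the start; "ft_torque": the same for the moment, N m; "finger_gap": finger opening in m.
Only numpy, scipy, OpenCV 4.12 (cv2) and the standard library are available. Lean on these libraries where they do the work, as an engineer would, in place of code of your own. Each camera call takes 0.05 s, during which the arm holds its last target. There are 200 camera calls.

## Working session

There is one attempt and no reset: what is moved stays moved. The work goes in short steps, Python scripts to look and compute and a shell command to move; the robot and the scene stay as the last step left them, time stands still between calls to the robot, and variables do not carry over. Pictures are saved under pics/ and viewed, about 8 in all and at most 12, crops included, and the job is handed in when it is done.

```bash
mkdir -p pics; cat > h.py <<'E'
import numpy as np,cv2
from station import *
def pts(c):
    z=c["range_z"];v,u=np.mgrid[0:480,0:640]
    P=np.stack([(u-c["cx"])/c["fx"]*z,-(v-c["cy"])/c["fy"]*z,-z,np.ones_like(z)],-1)
    return (P@np.array(c["T"]).T)[...,:3]
def ray(c,u,v,h):
    T=np.array(c["T"]);d=T[:3,:3]@np.array([(u-c["cx"])/c["fx"],-(v-c["cy"])/c["fy"],-1]);o=T[:3,3]
    return o+d*(h-o[2])/d[2]
E
python3 - <<'E'
from h import *
s=state();print(s)
for n in("top","scene"):
    c=capture(n);cv2.imwrite(f"pics/{n}0.png",c["pixels"]);np.save(f"pics/{n}0.npy",c,allow_pickle=True);print(n,c["fx"],c["cx"],c["cy"],np.round(c["T"],3))
E
```

```text
{'t': 0.0, 'qpos': array([-1.47473918e+00,  1.04705108e-01,  9.64249150e-02,  1.56389828e+00,
        8.49229523e-07,  1.35308049e+00]), 'qvel': array([ 0.00066915, -0.00070083,  0.0003178 ,  0.00030099,  0.00054862,
        0.0008964 ]), 'joint_efforts': array([ 6.04572324e-04, -5.56928658e+01,  5.03651941e+01,  1.66570995e-02,
       -3.16332453e-04,  1.10037675e-05]), 'tool_pos': array([ 0.1851582 , -0.57037514,  0.2494945 ]), 'eef_rot': array([-3.14024332e+00, -2.99372785e-04,  3.13772779e-01]), 'wrist_force': array([ 0.50882169, -0.30179722, -0.11469502]), 'ft_torque': array([ 0.03694881,  0.01888811, -0.01414335]), 'finger_gap': 0.08544633928531373}
top 502.0255420844908 324.26361546259756 240.70433380832353 [[-0.012  0.991 -0.135  0.359]
 [-0.999 -0.015 -0.028 -0.055]
 [-0.03   0.135  0.99   1.068]
 [ 0.     0.     0.     1.   ]]
scene 551.6637163681188 330.69542234907635 246.10991269738875 [[ 0.774 -0.474  0.42   1.047]
 [ 0.633  0.565 -0.529 -0.759]
 [ 0.014  0.675  0.737  1.01 ]
 [ 0.     0.     0.     1.   ]]
```

View pics/top0.png

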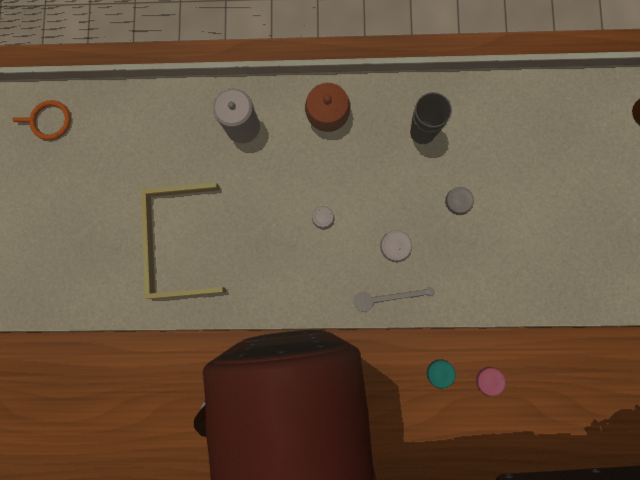

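View pics/scene0.png

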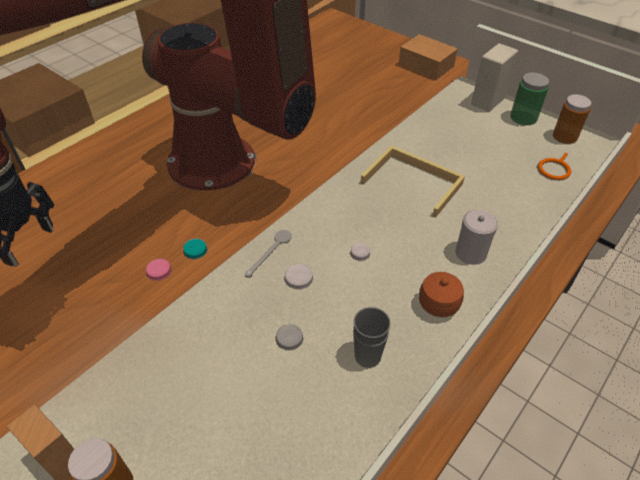

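The top view shows the small lid at (323,217), large at (396,246) and medium at (460,200). The stall spans about (145–222, 185–297) with its mouth facing right (−y), and the spoon runs (355–433, 297). Next I'll measure them.

```bash
cat >> h.py <<'E'
def blobs(c,lo=.024,hi=.2,pr=True):
    P=pts(c);m=((P[...,2]>lo)&(P[...,2]<hi)&(c["range_z"]>0)&(P[...,0]>.28)&(P[...,0]<.9)).astype(np.uint8)
    n,L,st,ce=cv2.connectedComponentsWithStats(m)
    for i in range(1,n):
        if st[i,4]<40: continue
        k=L==i;q=P[k];zt=np.percentile(q[:,2],90);t=q[q[:,2]>zt-.006]
        cn=cv2.findContours(k.astype(np.uint8),0,1)[0][0]
        (u,v),r=cv2.minEnclosingCircle(cn);w=ray(c,ce[i,0],ce[i,1],.033)
        print("px",np.round(ce[i]),"n",st[i,4],"ztop %.3f"%zt,"ctr",np.round((t.min(0)+t.max(0))[:2]/2,3),"ray",np.round(w[:2],3),"ext",np.round(np.ptp(t,0)[:2],3))
E
python3 - <<'E'
from h import *
c=np.load("pics/top0.npy",allow_pickle=True).item()
P=pts(c);print("shelf z",P[270,260],P[150,360]); blobs(c)
# spoon via rays
for u,v in[(355,302),(363,302),(433,291)]:print("spoon",ray(c,u,v,.024))
# stall wall tops
z=P[...,2];m=((z>.038)&(z<.06)&(P[...,1]>.05)&(P[...,1]<.4)&(P[...,0]>.3)&(P[...,0]<.6)).astype(np.uint8)
q=P[m>0][:,:2].astype(np.float32);r=cv2.minAreaRect(q);print("stall",r,np.round(cv2.boxPoints(r),3).tolist())
c=np.load("pics/scene0.npy",allow_pickle=True).item();print("scene");blobs(c,hi=.04)
E
```

```text
shelf z [0.44148254 0.11034045 0.02073289] [ 0.69824915 -0.10466531  0.01812084]
px [321.  64.] n 7255 ztop 0.051 ctr [ 0.886 -0.007] ray [ 0.889 -0.024] ext [0.019 1.381]
px [327. 107.] n 1745 ztop 0.098 ctr [ 0.78  -0.036] ray [ 0.792 -0.036] ext [0.071 0.074]
px [237. 115.] n 1816 ztop 0.132 ctr [0.756 0.15 ] ray [0.778 0.161] ext [0.077 0.078]
px [430. 116.] n 1507 ztop 0.142 ctr [ 0.736 -0.24 ] ray [ 0.765 -0.255] ext [0.07 0.07]
px [637. 110.] n 117 ztop 0.044 ctr [ 0.769 -0.689] ray [ 0.769 -0.69 ] ext [0.042 0.01 ]
px [ 46. 119.] n 660 ztop 0.032 ctr [0.78  0.594] ray [0.777 0.58 ] ext [0.089 0.126]
px [166. 239.] n 1905 ztop 0.050 ctr [0.506 0.271] ray [0.51  0.308] ext [0.241 0.178]
px [460. 200.] n 571 ztop 0.035 ctr [ 0.582 -0.31 ] ray [ 0.582 -0.31 ] ext [0.054 0.056]
px [323. 217.] n 378 ztop 0.035 ctr [ 0.551 -0.022] ray [ 0.551 -0.023] ext [0.045 0.044]
px [396. 245.] n 749 ztop 0.035 ctr [ 0.489 -0.174] ray [ 0.488 -0.174] ext [0.063 0.063]
px [383. 298.] n 547 ztop 0.029 ctr [ 0.379 -0.166] ray [ 0.38  -0.145] ext [0.045 0.167]
spoon [ 0.3724261  -0.08724552  0.024 
[... 1334 characters left out ...]
99.] n 109 ztop 0.039 ctr [0.618 0.279] ray [0.619 0.269] ext [0.013 0.158]
px [464. 357.] n 413 ztop 0.038 ctr [ 0.893 -0.02 ] ray [ 0.893 -0.12 ] ext [0.002 0.831]
px [283. 236.] n 131 ztop 0.028 ctr [ 0.374 -0.105] ray [ 0.38  -0.108] ext [0.039 0.047]
px [360. 251.] n 237 ztop 0.034 ctr [ 0.552 -0.023] ray [ 0.554 -0.025] ext [0.045 0.048]
px [469. 258.] n 150 ztop 0.038 ctr [0.758 0.136] ray [0.765 0.124] ext [0.07  0.045]
px [298. 276.] n 506 ztop 0.034 ctr [ 0.489 -0.175] ray [ 0.492 -0.177] ext [0.065 0.063]
px [289. 336.] n 505 ztop 0.034 ctr [ 0.584 -0.31 ] ray [ 0.586 -0.312] ext [0.056 0.056]
px [366. 363.] n 86 ztop 0.039 ctr [ 0.743 -0.253] ray [ 0.748 -0.259] ext [0.042 0.029]
```

```bash
cat >> h.py <<'E'
def go(x,y,z=None):
    s=state();p=s["tool_pos"];a=s["eef_rot"][2];d=np.array([x,y])-p[:2]
    print("pos",np.round(p,4),"yaw %.1f"%np.degrees(a),"offset mm",np.round([1e3*(d@[np.cos(a),np.sin(a)]),1e3*(d@[np.sin(a),-np.cos(a)]),0 if z is None else 1e3*(p[2]-z)],1),"F",np.round(s["wrist_force"],1),"gap %.4f t %.1f"%(s["finger_gap"],s["t"]))
E
python3 - <<'E'
from h import *
c=np.load("pics/top0.npy",allow_pickle=True).item()
h=cv2.cvtColor(c["pixels"],cv2.COLOR_BGR2HSV)
m=cv2.inRange(h,(18,70,90),(38,255,255));m[:, :120]=0;m[:,250:]=0;m[:170]=0;m[310:]=0
n,L,st,ce=cv2.connectedComponentsWithStats(m);print(st[1:][st[1:,4]>30])
b=L>0
Y,X=np.nonzero(b);w=np.array([ray(c,u,v,.048)[:2] for u,v in zip(X,Y)])
def fit(k,ax):
    a=np.polyfit(w[k,1-ax],w[k,ax],1);return a,np.ptp(w[k,1-ax])
far=(w[:,0]>.58)&(w[:,1]<.32);near=(w[:,0]<.43)&(w[:,1]<.32);back=(w[:,0]>.43)&(w[:,0]<.57)
for nme,k,ax in(("far",far,0),("near",near,0),("back",back,1)):
    a,_=fit(k,ax);r=w[k,ax]-np.polyval(a,w[k,1-ax]);print(nme,a,"thick",np.round(np.percentile(r,[2,50,98]),4),"other-axis",np.round(np.percentile(w[k,1-ax],[.5,99.5]),4))
E
python3 -m creep '[{"offset":[35,0,0],"yaw":-7.1,"claw":35},{"offset":[35,0,0],"yaw":-7.1,"claw":35},{"offset":[35,0,0],"yaw":-7.1,"claw":35},{"offset":[35,0,0],"yaw":-7.1,"claw":35},{"offset":[35,0,0],"yaw":-7.1,"claw":35},{"offset":[35,0,0],"yaw":-7.1,"claw":35},{"offset":[35,0,0],"yaw":-7.1,"claw":35},{"offset":[35,0,0],"yaw":-7.1,"claw":35},{"offset":[35,0,0],"yaw":-7.1,"claw":35},{"offset":[35,0,0],"yaw":-7.1,"claw":35}]'
python3 -c "
from h import *
go(.556,-.088,.12)"
```

```text
[[ 140  182   85  117 1395]]
far [-0.0748795   0.63589171] thick [-0.0056  0.      0.0055] other-axis [0.1998 0.3182]
near [-0.07551257  0.41560808] thick [-0.0055  0.      0.0055] other-axis [0.1833 0.3191]
back [0.07688116 0.30805685] thick [-0.0055 -0.0001  0.0055] other-axis [0.4302 0.5684]
t: 0.93
tool_pos: [0.3993, -0.3116, 0.2431]
eef_rot: [-3.138, -0.008, 1.562]
wrist_force: [0.4, -0.0, 0.9]
finger_gap: 0.0297
pos [ 0.3993 -0.3116  0.2431] yaw 89.5 offset mm [225.  154.7 123.1] F [ 0.4 -0.   0.9] gap 0.0297 t 0.9
```

```bash
python3 -m creep '[{"offset":[35,25,0],"yaw":-7,"claw":35},{"offset":[34,26,0],"yaw":0,"claw":35},{"offset":[34,26,0],"yaw":0,"claw":35},{"offset":[34,26,0],"yaw":0,"claw":35},{"offset":[34,26,30],"yaw":0,"claw":35},{"offset":[20,20,36],"yaw":0,"claw":35},{"offset":[0,0,30],"yaw":0,"claw":35},{"offset":[0,0,0],"yaw":0,"claw":35}]'
python3 - <<'E'
from h import *
go(.559,-.085,.043)
c=capture("wrist");cv2.imwrite("pics/w1.png",c["pixels"])
E
```

```text
t: 1.6
tool_pos: [0.5208, -0.1088, 0.1551]
eef_rot: [3.142, -0.008, 1.702]
wrist_force: [-1.7, -0.2, -0.1]
finger_gap: 0.0302
pos [ 0.5208 -0.1088  0.1551] yaw 97.5 offset mm [ 18.6  41.  112.1] F [-1.7 -0.2 -0.1] gap 0.0302 t 1.6
```

View pics/w1.png

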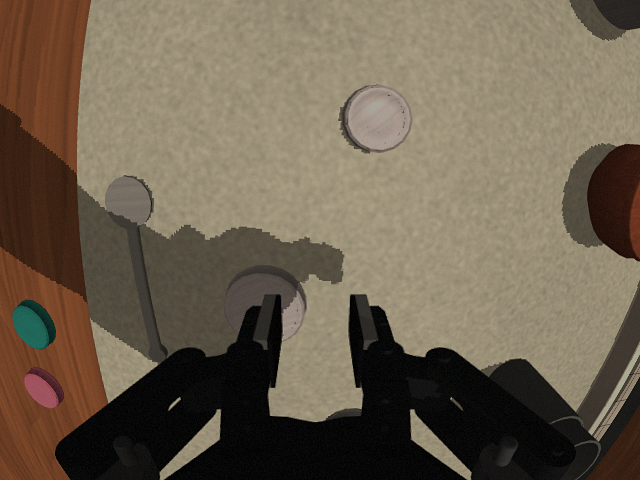

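The wrist view shows the small lid ahead and right of the fingers at (377,118), and the large lid at (265,305) under the left finger. Both agree with the map.

```bash
python3 -m creep '[{"offset":[10,22,20],"yaw":0,"claw":35},{"offset":[8,20,25],"yaw":0,"claw":35},{"offset":[0,0,25],"yaw":0,"claw":35},{"offset":[0,0,25],"yaw":0,"claw":35},{"offset":[0,0,10],"yaw":0,"claw":35},{"offset":[0,0,4],"yaw":0,"claw":35},{"offset":[0,0,0],"yaw":0,"claw":35}]'
python3 - <<'E'
from h import *
go(.559,-.085,.040)
E
```

```text
t: 2.23
tool_pos: [0.5676, -0.0924, 0.0599]
eef_rot: [3.128, 0.0, 1.694]
wrist_force: [-0.0, 0.5, 0.3]
finger_gap: 0.03
pos [ 0.5676 -0.0924  0.0599] yaw 97.1 offset mm [ 8.4 -7.7 19.9] F [-0.   0.5  0.3] gap 0.0300 t 2.2
```

```bash
python3 -m creep '[{"offset":[0,-7,8],"yaw":0,"claw":35},{"offset":[0,0,8],"yaw":0,"claw":35},{"offset":[0,0,2],"yaw":0,"claw":35},{"offset":[0,0,0],"yaw":0,"claw":35}]'
python3 - <<'E'
from h import *
go(.559,-.085,.040)
E
```

```text
t: 2.57
tool_pos: [0.5641, -0.0968, 0.0486]
eef_rot: [3.121, 0.005, 1.691]
wrist_force: [-0.3, 0.2, 0.7]
finger_gap: 0.0299
pos [ 0.5641 -0.0968  0.0486] yaw 96.9 offset mm [12.3 -3.7  8.6] F [-0.3  0.2  0.7] gap 0.0299 t 2.6
```

```bash
python3 -m creep '[{"offset":[5,-4,6],"yaw":0,"claw":35},{"offset":[5,-2,2],"yaw":0,"claw":35},{"offset":[15,0,0],"yaw":0,"claw":35},{"offset":[20,0,0],"yaw":0,"claw":35},{"offset":[20,0,0],"yaw":0,"claw":35},{"offset":[20,0,0],"yaw":0,"claw":35}]'
python3 - <<'E'
from h import *
go(.5073,.281,.042)
E
```

```text
t: 3.07
tool_pos: [0.5487, -0.0108, 0.0421]
eef_rot: [3.117, 0.007, 1.686]
wrist_force: [0.5, -0.1, 1.1]
finger_gap: 0.0301
pos [ 0.5487 -0.0108  0.0421] yaw 96.6 offset mm [ 2.946e+02 -7.600e+00  1.000e-01] F [ 0.5 -0.1  1.1] gap 0.0301 t 3.1
```

```bash
python3 -m creep '[{"offset":[20,-0.5,0],"yaw":0,"claw":35},{"offset":[20,-0.5,0],"yaw":0,"claw":35},{"offset":[20,-0.5,0],"yaw":0,"claw":35},{"offset":[20,-0.5,0],"yaw":0,"claw":35},{"offset":[20,-0.5,0],"yaw":0,"claw":35},{"offset":[15,-0.5,0],"yaw":0,"claw":35},{"offset":[10,0,0],"yaw":0,"claw":35},{"offset":[5,0,0],"yaw":0,"claw":35},{"offset":[0,0,0],"yaw":0,"claw":35}]'
python3 - <<'E'
from h import *
go(.5073,.281,.042)
c=capture("top");blobs(c,hi=.06);cv2.imwrite("pics/t1.png",c["pixels"])
c=capture("wrist");cv2.imwrite("pics/w2.png",c["pixels"])
E
```

```text
t: 3.82
tool_pos: [0.5239, 0.1378, 0.0424]
eef_rot: [3.117, 0.005, 1.695]
wrist_force: [-0.2, 0.2, 1.4]
finger_gap: 0.03
pos [0.5239 0.1378 0.0424] yaw 97.1 offset mm [144.2   1.3   0.4] F [-0.2  0.2  1.4] gap 0.0300 t 3.8
px [322.  64.] n 7244 ztop 0.051 ctr [ 0.886 -0.008] ray [ 0.889 -0.026] ext [0.019 1.381]
px [637. 110.] n 118 ztop 0.045 ctr [ 0.768 -0.687] ray [ 0.768 -0.69 ] ext [0.032 0.006]
px [ 46. 119.] n 661 ztop 0.032 ctr [0.78  0.593] ray [0.777 0.58 ] ext [0.089 0.124]
px [429. 118.] n 173 ztop 0.057 ctr [ 0.752 -0.247] ray [ 0.761 -0.252] ext [0.025 0.042]
px [247. 134.] n 220 ztop 0.057 ctr [0.74  0.145] ray [0.734 0.138] ext [0.044 0.064]
px [329. 127.] n 78 ztop 0.058 ctr [ 0.744 -0.042] ray [ 0.745 -0.04 ] ext [0.024 0.069]
px [420. 137.] n 115 ztop 0.057 ctr [ 0.722 -0.235] ray [ 0.718 -0.231] ext [0.034 0.049]
px [460. 200.] n 570 ztop 0.035 ctr [ 0.582 -0.311] ray [ 0.582 -0.31 ] ext [0.054 0.056]
px [396. 245.] n 750 ztop 0.035 ctr [ 0.489 -0.174] ray [ 0.488 -0.174] ext [0.063 0.062]
px [383. 298.] n 545 ztop 0.029 ctr [ 0.379 -0.166] ray [ 0.38  -0.144] ext [0.045 0.166]
```

View pics/w2.png

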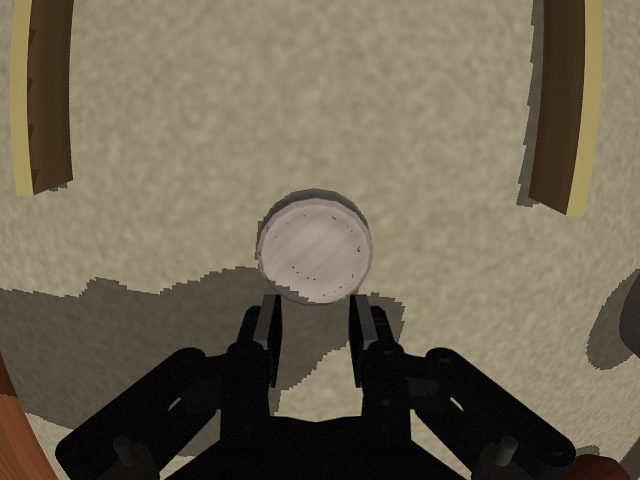

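The small lid sits cradled between the fingertips at (315,250), centred on the mouth. I'll push it on in.

```bash
python3 -m creep '[{"offset":[10,0,0],"yaw":0,"claw":35},{"offset":[18,0,0],"yaw":0,"claw":35},{"offset":[20,0,0],"yaw":0,"claw":35},{"offset":[20,0,0],"yaw":0,"claw":35},{"offset":[20,0,0],"yaw":0,"claw":35},{"offset":[18,0,0],"yaw":0,"claw":35},{"offset":[14,0,0],"yaw":0,"claw":35},{"offset":[10,0,0],"yaw":0,"claw":35},{"offset":[6,0,0],"yaw":0,"claw":35},{"offset":[0,0,0],"yaw":0,"claw":35}]'
python3 -m creep '[{"offset":[-10,0,0],"yaw":0,"claw":35},{"offset":[-15,0,0],"yaw":0,"claw":35},{"offset":[-20,0,-30],"yaw":0,"claw":35},{"offset":[-35,0,-35],"yaw":0,"claw":35},{"offset":[-40,0,-35],"yaw":0,"claw":35},{"offset":[-40,0,-20],"yaw":0,"claw":35},{"offset":[-40,0,0],"yaw":0,"claw":35},{"offset":[-40,0,0],"yaw":0,"claw":35},{"offset":[-40,0,0],"yaw":0,"claw":35},{"offset":[-40,0,0],"yaw":0,"claw":35}]'
python3 - <<'E'
from h import *
go(.496,-.244,.045)
c=capture("top");blobs(c,hi=.06);cv2.imwrite("pics/t2.png",c["pixels"])
E
```

```text
t: 4.75
tool_pos: [0.5102, 0.2739, 0.0419]
eef_rot: [3.115, 0.006, 1.68]
wrist_force: [-0.8, 0.4, -0.2]
finger_gap: 0.0296
t: 5.58
tool_pos: [0.5381, -0.0404, 0.155]
eef_rot: [3.116, 0.011, 1.682]
wrist_force: [1.1, -0.1, 0.4]
finger_gap: 0.03
pos [ 0.5381 -0.0404  0.155 ] yaw 96.4 offset mm [-197.7  -64.5  110. ] F [ 1.1 -0.1  0.4] gap 0.0300 t 5.6
px [323.  64.] n 7255 ztop 0.051 ctr [ 0.886 -0.007] ray [ 0.889 -0.027] ext [0.019 1.381]
px [637. 110.] n 119 ztop 0.044 ctr [ 0.771 -0.689] ray [ 0.768 -0.69 ] ext [0.034 0.008]
px [ 46. 119.] n 662 ztop 0.032 ctr [0.78  0.593] ray [0.777 0.58 ] ext [0.09  0.125]
px [429. 118.] n 171 ztop 0.057 ctr [ 0.751 -0.247] ray [ 0.761 -0.252] ext [0.027 0.042]
px [247. 134.] n 217 ztop 0.057 ctr [0.74  0.143] ray [0.734 0.139] ext [0.044 0.061]
px [420. 138.] n 112 ztop 0.056 ctr [ 0.723 -0.235] ray [ 0.718 -0.231] ext [0.034 0.048]
px [162. 233.] n 1742 ztop 0.050 ctr [0.506 0.279] ray [0.521 0.317] ext [0.241 0.16 ]
px [460. 200.] n 569 ztop 0.035 ctr [ 0.583 -0.31 ] ray [ 0.581 -0.31 ] ext [0.054 0.055]
px [169. 240.] n 388 ztop 0.035 ctr [0.508 0.301] ray [0.507 0.3  ] ext [0.045 0.045]
px [396. 245.] n 748 ztop 0.035 ctr [ 0.489 -0.174] ray [ 0.488 -0.174] ext [0.063 0.062]
px [382. 298.] n 532 ztop 0.029 ctr [ 0.378 -0.166] ray [ 0.38  -0.143] ext [0.045 0.167]
```

```bash
python3 -m creep '[{"offset":[-40,-10,0],"yaw":0,"claw":35},{"offset":[-40,-14,0],"yaw":0,"claw":35},{"offset":[-40,-14,0],"yaw":0,"claw":35},{"offset":[-40,-14,0],"yaw":0,"claw":35},{"offset":[-28,-10,20],"yaw":0,"claw":35},{"offset":[0,0,30],"yaw":0,"claw":35},{"offset":[0,0,25],"yaw":0,"claw":35},{"offset":[0,0,10],"yaw":0,"claw":35},{"offset":[0,0,5],"yaw":0,"claw":35},{"offset":[0,0,0],"yaw":0,"claw":35}]'
python3 - <<'E'
from h import *
go(.4954,-.236,.042)
E
```

```text
t: 6.47
tool_pos: [0.4917, -0.2504, 0.0652]
eef_rot: [3.113, 0.021, 1.657]
wrist_force: [-1.2, -0.3, 0.5]
finger_gap: 0.0297
pos [ 0.4917 -0.2504  0.0652] yaw 94.9 offset mm [14.   4.9 23.2] F [-1.2 -0.3  0.5] gap 0.0297 t 6.5
```

```bash
python3 -m creep '[{"offset":[2,3,12],"yaw":-1,"claw":35},{"offset":[2,3,12],"yaw":0,"claw":35},{"offset":[1,1,2],"yaw":0,"claw":35},{"offset":[1,0,1],"yaw":0,"claw":35},{"offset":[0,0,0],"yaw":0,"claw":35}]'
python3 - <<'E'
from h import *
go(.4935,-.218,.042)
E
```

```text
t: 6.88
tool_pos: [0.5015, -0.2435, 0.0392]
eef_rot: [3.11, 0.024, 1.679]
wrist_force: [-0.4, 0.5, -0.5]
finger_gap: 0.0299
pos [ 0.5015 -0.2435  0.0392] yaw 96.2 offset mm [26.2 -5.2 -2.8] F [-0.4  0.5 -0.5] gap 0.0299 t 6.9
```

```bash
python3 -m creep '[{"offset":[4,-5,-2],"yaw":0,"claw":35},{"offset":[12,0,-1],"yaw":0,"claw":35},{"offset":[14,0,0],"yaw":0,"claw":35},{"offset":[20,0,0],"yaw":0,"claw":35},{"offset":[20,0,0],"yaw":0,"claw":35},{"offset":[20,0,0],"yaw":0,"claw":35},{"offset":[20,0,0],"yaw":0,"claw":35},{"offset":[20,0,0],"yaw":0,"claw":35},{"offset":[20,0,0],"yaw":0,"claw":35},{"offset":[20,0,0],"yaw":0,"claw":35}]'
python3 - <<'E'
from h import *
go(.4476,.227,.042)
E
```

```text
t: 7.72
tool_pos: [0.4768, -0.0637, 0.0421]
eef_rot: [3.104, 0.03, 1.677]
wrist_force: [-0.5, -1.0, 0.6]
finger_gap: 0.03
pos [ 0.4768 -0.0637  0.0421] yaw 96.1 offset mm [2.922e+02 1.700e+00 1.000e-01] F [-0.5 -1.   0.6] gap 0.0300 t 7.7
```

```bash
python3 -m creep '[{"offset":[20,0.3,0],"yaw":0,"claw":35},{"offset":[20,0.3,0],"yaw":0,"claw":35},{"offset":[20,0.3,0],"yaw":0,"claw":35},{"offset":[20,0.3,0],"yaw":0,"claw":35},{"offset":[20,0.3,0],"yaw":0,"claw":35},{"offset":[20,0,0],"yaw":0,"claw":35},{"offset":[14,0,0],"yaw":0,"claw":35},{"offset":[10,0,0],"yaw":0,"claw":35},{"offset":[5,0,0],"yaw":0,"claw":35},{"offset":[0,0,0],"yaw":0,"claw":35}]'
python3 - <<'E'
from h import *
go(.4476,.227,.042)
c=capture("wrist");cv2.imwrite("pics/w3.png",c["pixels"])
E
```

```text
t: 8.55
tool_pos: [0.4554, 0.104, 0.0411]
eef_rot: [3.096, 0.031, 1.685]
wrist_force: [-1.9, -1.1, 0.0]
finger_gap: 0.03
pos [0.4554 0.104  0.0411] yaw 96.6 offset mm [123.1   6.3  -0.9] F [-1.9 -1.1  0. ] gap 0.0300 t 8.6
```

View pics/w3.png

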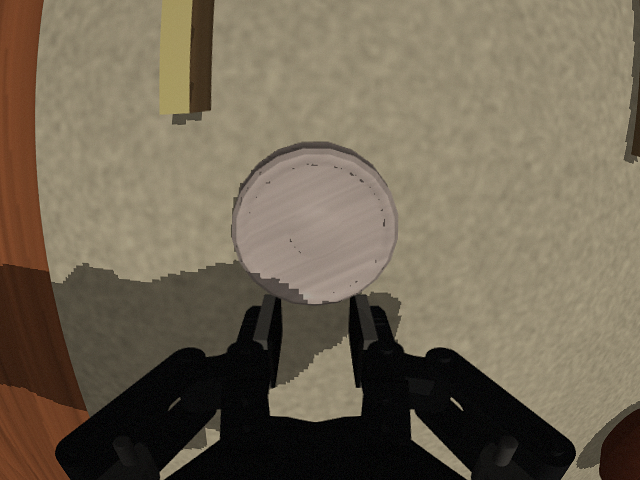

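The large lid is cradled at (315,222) and clears the near wall end at (210,110) by about 9 mm. I'll carry on with a small drift to the right.

```bash
python3 -m creep '[{"offset":[10,0.8,0],"yaw":0.5,"claw":35},{"offset":[18,0.8,0],"yaw":0.5,"claw":35},{"offset":[20,0.8,0],"yaw":0.5,"claw":35},{"offset":[20,0.8,0],"yaw":0,"claw":35},{"offset":[18,0.8,0],"yaw":0,"claw":35},{"offset":[14,0.6,0],"yaw":0,"claw":35},{"offset":[10,0.5,0],"yaw":0,"claw":35},{"offset":[6,0,0],"yaw":0,"claw":35},{"offset":[3,0,0],"yaw":0,"claw":35},{"offset":[0,0,0],"yaw":0,"claw":35}]'
python3 -m creep '[{"offset":[-10,0,0],"yaw":0,"claw":35},{"offset":[-15,0,0],"yaw":0,"claw":35},{"offset":[-20,0,-30],"yaw":0,"claw":35},{"offset":[-35,0,-35],"yaw":0,"claw":35},{"offset":[-40,0,-35],"yaw":0,"claw":35},{"offset":[-40,10,-20],"yaw":0,"claw":35},{"offset":[-40,10,0],"yaw":0,"claw":35},{"offset":[-40,10,0],"yaw":0,"claw":35},{"offset":[-40,10,0],"yaw":0,"claw":35},{"offset":[-40,10,0],"yaw":0,"claw":35}]'
python3 - <<'E'
from h import *
go(.584,-.372,.042)
c=capture("top");blobs(c,hi=.06)
E
```

```text
t: 9.43
tool_pos: [0.4509, 0.2222, 0.039]
eef_rot: [3.091, 0.033, 1.649]
wrist_force: [-0.5, -0.4, 0.0]
finger_gap: 0.0299
t: 10.27
tool_pos: [0.5123, -0.0808, 0.1623]
eef_rot: [3.092, 0.038, 1.653]
wrist_force: [1.1, 1.8, 0.8]
finger_gap: 0.0297
pos [ 0.5123 -0.0808  0.1623] yaw 94.7 offset mm [-296.1   47.4  120.3] F [1.1 1.8 0.8] gap 0.0297 t 10.3
px [322.  64.] n 7251 ztop 0.051 ctr [ 0.886 -0.008] ray [ 0.889 -0.025] ext [0.018 1.382]
px [637. 110.] n 121 ztop 0.043 ctr [ 0.77  -0.689] ray [ 0.768 -0.69 ] ext [0.033 0.006]
px [ 46. 119.] n 650 ztop 0.032 ctr [0.779 0.593] ray [0.778 0.581] ext [0.088 0.126]
px [429. 118.] n 172 ztop 0.056 ctr [ 0.751 -0.247] ray [ 0.76  -0.252] ext [0.025 0.043]
px [247. 134.] n 217 ztop 0.057 ctr [0.741 0.145] ray [0.734 0.138] ext [0.044 0.064]
px [420. 137.] n 114 ztop 0.058 ctr [ 0.723 -0.234] ray [ 0.718 -0.232] ext [0.035 0.049]
px [166. 239.] n 1905 ztop 0.050 ctr [0.506 0.271] ray [0.509 0.308] ext [0.241 0.176]
px [460. 200.] n 567 ztop 0.035 ctr [ 0.583 -0.31 ] ray [ 0.582 -0.31 ] ext [0.054 0.054]
px [169. 240.] n 389 ztop 0.035 ctr [0.508 0.301] ray [0.507 0.3  ] ext [0.045 0.045]
px [188. 267.] n 748 ztop 0.034 ctr [0.448 0.26 ] ray [0.448 0.259] ext [0.061 0.063]
px [408. 294.] n 235 ztop 0.028 ctr [ 0.388 -0.192] ray [ 0.387 -0.195] ext [0.027 0.115]
px [367. 301.] n 212 ztop 0.029 ctr [ 0.375 -0.114] ray [ 0.374 -0.111] ext [0.039 0.038]
```

```bash
python3 -m creep '[{"offset":[-40,6,0],"yaw":1.5,"claw":35},{"offset":[-40,6,0],"yaw":1.5,"claw":35},{"offset":[-40,6,0],"yaw":0,"claw":35},{"offset":[-40,6,0],"yaw":0,"claw":35},{"offset":[-40,6,0],"yaw":0,"claw":35},{"offset":[-40,6,0],"yaw":0,"claw":35},{"offset":[-36,6,0],"yaw":0,"claw":35},{"offset":[-15,4,20],"yaw":0,"claw":35},{"offset":[0,0,25],"yaw":0,"claw":35},{"offset":[0,0,0],"yaw":0,"claw":35}]'
python3 - <<'E'
from h import *
go(.584,-.372,.042)
E
```

```text
t: 11.15
tool_pos: [0.5581, -0.3966, 0.131]
eef_rot: [3.088, 0.044, 1.577]
wrist_force: [-1.0, 0.9, -1.5]
finger_gap: 0.0298
pos [ 0.5581 -0.3966  0.131 ] yaw 90.4 offset mm [24.5 26.1 89. ] F [-1.   0.9 -1.5] gap 0.0298 t 11.2
```

```bash
python3 -m creep '[{"offset":[10,13,15],"yaw":-1,"claw":35},{"offset":[10,13,25],"yaw":0,"claw":35},{"offset":[2,0,20],"yaw":0,"claw":35},{"offset":[0,0,15],"yaw":0,"claw":35},{"offset":[0,0,8],"yaw":0,"claw":35},{"offset":[0,0,0],"yaw":0,"claw":35}]'
python3 - <<'E'
from h import *
go(.584,-.372,.042)
E
```

```text
t: 11.65
tool_pos: [0.584, -0.3815, 0.0511]
eef_rot: [3.089, 0.046, 1.591]
wrist_force: [-0.6, 0.2, 0.5]
finger_gap: 0.0301
pos [ 0.584  -0.3815  0.0511] yaw 91.1 offset mm [9.5 0.2 9.1] F [-0.6  0.2  0.5] gap 0.0301 t 11.7
```

```bash
python3 -m creep '[{"offset":[3,0,6],"yaw":0,"claw":35},{"offset":[5,0,3],"yaw":0,"claw":35},{"offset":[12,0,0],"yaw":0,"claw":35},{"offset":[14,0,0],"yaw":0,"claw":35},{"offset":[18,0,0],"yaw":0,"claw":35},{"offset":[20,0,0],"yaw":0,"claw":35},{"offset":[20,0,0],"yaw":0,"claw":35},{"offset":[20,0,0],"yaw":0,"claw":35},{"offset":[20,0,0],"yaw":0,"claw":35},{"offset":[20,0,0],"yaw":0,"claw":35}]'
python3 - <<'E'
from h import *
go(.5694,.235,.042)
E
```

```text
t: 12.48
tool_pos: [0.5826, -0.2251, 0.0446]
eef_rot: [3.079, 0.055, 1.586]
wrist_force: [0.9, -0.3, -0.1]
finger_gap: 0.0298
pos [ 0.5826 -0.2251  0.0446] yaw 90.9 offset mm [460.3  -6.3   2.6] F [ 0.9 -0.3 -0.1] gap 0.0298 t 12.5
```

```bash
python3 -m creep '[{"offset":[20,0,1],"yaw":0,"claw":35},{"offset":[20,0,1],"yaw":0,"claw":35},{"offset":[20,-0.5,0],"yaw":-0.3,"claw":35},{"offset":[20,-0.5,0],"yaw":-0.3,"claw":35},{"offset":[20,-0.5,0],"yaw":-0.3,"claw":35},{"offset":[20,-0.5,0],"yaw":0,"claw":35},{"offset":[20,-0.5,0],"yaw":0,"claw":35},{"offset":[20,0,0],"yaw":0,"claw":35},{"offset":[20,0,0],"yaw":0,"claw":35},{"offset":[20,0,0],"yaw":0,"claw":35}]'
python3 - <<'E'
from h import *
go(.5694,.235,.042)
E
```

```text
t: 13.32
tool_pos: [0.5765, -0.0105, 0.0426]
eef_rot: [3.063, 0.064, 1.605]
wrist_force: [-0.0, -0.8, 1.4]
finger_gap: 0.03
pos [ 0.5765 -0.0105  0.0426] yaw 91.9 offset mm [245.6   1.2   0.6] F [-0.  -0.8  1.4] gap 0.0300 t 13.3
```

```bash
python3 -m creep '[{"offset":[20,0,0],"yaw":0,"claw":35},{"offset":[20,0,0],"yaw":0,"claw":35},{"offset":[20,0,0],"yaw":0,"claw":35},{"offset":[20,0,0],"yaw":0,"claw":35},{"offset":[15,0,0],"yaw":0,"claw":35},{"offset":[10,0,0],"yaw":0,"claw":35},{"offset":[5,0,0],"yaw":0,"claw":35},{"offset":[0,0,0],"yaw":0,"claw":35}]'
python3 - <<'E'
from h import *
go(.5694,.235,.042)
c=capture("wrist");cv2.imwrite("pics/w4.png",c["pixels"])
E
```

```text
t: 13.98
tool_pos: [0.5718, 0.1125, 0.0437]
eef_rot: [3.05, 0.065, 1.611]
wrist_force: [0.4, -0.4, 0.0]
finger_gap: 0.0297
pos [0.5718 0.1125 0.0437] yaw 92.3 offset mm [122.5   2.5   1.7] F [ 0.4 -0.4  0. ] gap 0.0297 t 14.0
```

View pics/w4.png

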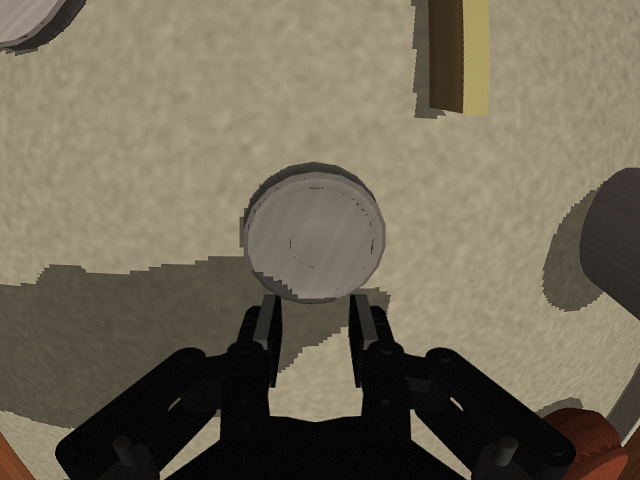

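The medium lid is cradled at (315,235). It is well clear of the far wall at (430,110), and the large lid shows at upper left. I'll finish the push.

```bash
python3 -m creep '[{"offset":[10,0,1],"yaw":0,"claw":35},{"offset":[18,0,0],"yaw":0,"claw":35},{"offset":[20,0,0],"yaw":0,"claw":35},{"offset":[20,0,0],"yaw":0,"claw":35},{"offset":[18,0,0],"yaw":0,"claw":35},{"offset":[14,0,0],"yaw":0,"claw":35},{"offset":[10,0,0],"yaw":0,"claw":35},{"offset":[6,0,0],"yaw":0,"claw":35},{"offset":[3,0,0],"yaw":0,"claw":35},{"offset":[0,0,0],"yaw":0,"claw":35}]'
python3 -m creep '[{"offset":[-10,0,0],"yaw":0,"claw":35},{"offset":[-15,0,0],"yaw":0,"claw":35},{"offset":[-20,0,-30],"yaw":0,"claw":35},{"offset":[-35,0,-35],"yaw":0,"claw":35},{"offset":[-40,0,-35],"yaw":0,"claw":35},{"offset":[-40,0,-20],"yaw":0,"claw":35},{"offset":[-40,0,-20],"yaw":0,"claw":35},{"offset":[-40,0,0],"yaw":0,"claw":35},{"offset":[-20,0,0],"yaw":0,"claw":35},{"offset":[0,0,0],"yaw":0,"claw":35}]'
python3 - <<'E'
from h import *
c=capture("top");blobs(c,hi=.2);cv2.imwrite("pics/t9.png",c["pixels"])
th=np.arctan(.0752);R=np.array([[np.cos(th),np.sin(th)],[-np.sin(th),np.cos(th)]])
P=pts(c);z=P[...,2];k=((z>.030)&(z<.0385)&(P[...,0]>.4)&(P[...,0]<.62)&(P[...,1]>.15)&(P[...,1]<.35)).astype(np.uint8)
k=cv2.morphologyEx(k,cv2.MORPH_OPEN,np.ones((3,3)))
n,L,st,ce=cv2.connectedComponentsWithStats(k)
for i in range(1,n):
    if st[i,4]>150:
        w=ray(c,*ce[i],.033)[:2];print(st[i,4],"world",np.round(w,3),"stall mm",np.round(1e3*R@(w-[.5057,.2663]),1))
go(.5,.0)
E
```

```text
t: 14.87
tool_pos: [0.5731, 0.2289, 0.0388]
eef_rot: [3.041, 0.073, 1.596]
wrist_force: [0.3, -0.5, 1.7]
finger_gap: 0.03
t: 15.7
tool_pos: [0.5615, -0.0184, 0.182]
eef_rot: [3.048, 0.074, 1.595]
wrist_force: [0.4, -0.2, -0.2]
finger_gap: 0.0296
px [322.  64.] n 7268 ztop 0.051 ctr [ 0.886 -0.008] ray [ 0.889 -0.025] ext [0.019 1.379]
px [335.  99.] n 649 ztop 0.096 ctr [ 0.784 -0.04 ] ray [ 0.809 -0.053] ext [0.072 0.073]
px [430. 116.] n 1512 ztop 0.141 ctr [ 0.736 -0.24 ] ray [ 0.765 -0.254] ext [0.07  0.069]
px [637. 110.] n 120 ztop 0.044 ctr [ 0.77  -0.688] ray [ 0.768 -0.69 ] ext [0.039 0.01 ]
px [ 46. 119.] n 655 ztop 0.032 ctr [0.779 0.594] ray [0.777 0.581] ext [0.091 0.123]
px [153. 232.] n 1369 ztop 0.050 ctr [0.504 0.304] ray [0.524 0.335] ext [0.237 0.111]
px [185. 209.] n 392 ztop 0.035 ctr [0.573 0.268] ray [0.571 0.268] ext [0.055 0.043]
px [169. 240.] n 391 ztop 0.034 ctr [0.508 0.301] ray [0.507 0.3  ] ext [0.045 0.045]
px [383. 298.] n 537 ztop 0.029 ctr [ 0.378 -0.166] ray [ 0.38  -0.144] ext [0.045 0.167]
pos [ 0.5613 -0.0171  0.1815] yaw 91.4 offset mm [ 18.6 -60.9   0. ] F [-0.6 -0.5  0.2] gap 0.0299 t 15.8
```

View pics/t9.png

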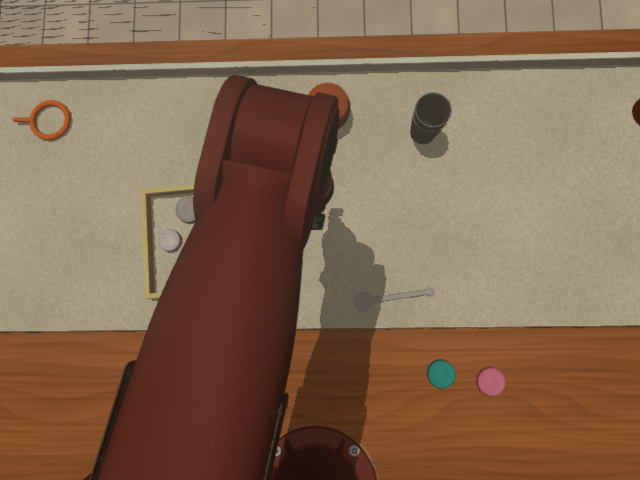

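The arm hides the stall mouth and the caddy in this view, so I'll back off for a clean check.

```bash
python3 -m creep '[{"offset":[-40,-8,-10],"yaw":0,"claw":35},{"offset":[-40,-8,-10],"yaw":0,"claw":35},{"offset":[-40,-8,-10],"yaw":0,"claw":35},{"offset":[-40,-8,0],"yaw":0,"claw":35},{"offset":[-40,-8,0],"yaw":0,"claw":35},{"offset":[-30,0,0],"yaw":0,"claw":35},{"offset":[0,0,0],"yaw":0,"claw":35},{"offset":[0,0,0],"yaw":0,"claw":35}]'
python3 - <<'E'
from h import *
c=capture("top");blobs(c,hi=.2);cv2.imwrite("pics/t10.png",c["pixels"])
th=np.arctan(.0752);R=np.array([[np.cos(th),np.sin(th)],[-np.sin(th),np.cos(th)]])
for w in [(.508,.301),(.448,.26)]:print(np.round(1e3*R@(np.array(w)-[.5057,.2663]),1))
c=capture("scene");print("scene");blobs(c,hi=.04);cv2.imwrite("pics/s10.png",c["pixels"])
E
```

```text
t: 16.42
tool_pos: [0.5202, -0.2455, 0.2182]
eef_rot: [3.055, 0.065, 1.601]
wrist_force: [-0.8, -0.1, -0.2]
finger_gap: 0.0296
px [322.  64.] n 7247 ztop 0.051 ctr [ 0.886 -0.008] ray [ 0.889 -0.025] ext [0.02 1.38]
px [328. 107.] n 1739 ztop 0.098 ctr [ 0.778 -0.037] ray [ 0.792 -0.036] ext [0.075 0.072]
px [236. 115.] n 1812 ztop 0.132 ctr [0.757 0.15 ] ray [0.778 0.161] ext [0.079 0.078]
px [430. 116.] n 1505 ztop 0.142 ctr [ 0.736 -0.24 ] ray [ 0.765 -0.255] ext [0.071 0.07 ]
px [637. 110.] n 119 ztop 0.044 ctr [ 0.772 -0.689] ray [ 0.768 -0.69 ] ext [0.035 0.009]
px [ 46. 119.] n 663 ztop 0.032 ctr [0.78  0.593] ray [0.777 0.58 ] ext [0.09  0.127]
px [166. 239.] n 1902 ztop 0.050 ctr [0.506 0.271] ray [0.509 0.308] ext [0.241 0.175]
px [189. 209.] n 548 ztop 0.034 ctr [0.573 0.262] ray [0.572 0.261] ext [0.055 0.055]
px [169. 240.] n 385 ztop 0.035 ctr [0.508 0.301] ray [0.507 0.3  ] ext [0.045 0.046]
px [188. 267.] n 748 ztop 0.035 ctr [0.448 0.261] ray [0.448 0.259] ext [0.061 0.063]
[ 4.9 34.4]
[-58.  -2.]
scene
px [516.  36.] n 44 ztop 0.039 ctr [0.344 1.201] ray [0.346 1.20
[... 1125 characters left out ...]
216]
px [392. 174.] n 310 ztop 0.034 ctr [0.448 0.26 ] ray [0.451 0.255] ext [0.064 0.066]
px [418. 176.] n 162 ztop 0.034 ctr [0.508 0.303] ray [0.509 0.297] ext [0.045 0.047]
px [447. 200.] n 107 ztop 0.038 ctr [0.619 0.279] ray [0.62  0.262] ext [0.014 0.16 ]
px [431. 193.] n 265 ztop 0.034 ctr [0.572 0.262] ray [0.575 0.258] ext [0.053 0.057]
px [472. 347.] n 436 ztop 0.039 ctr [0.893 0.031] ray [ 0.893 -0.088] ext [0.002 0.938]
px [469. 258.] n 146 ztop 0.038 ctr [0.757 0.134] ray [0.765 0.123] ext [0.073 0.042]
px [251. 271.] n 52 ztop 0.027 ctr [ 0.395 -0.23 ] ray [ 0.399 -0.237] ext [0.017 0.042]
px [367. 363.] n 94 ztop 0.039 ctr [ 0.74  -0.252] ray [ 0.748 -0.258] ext [0.049 0.032]
```

View pics/t10.png

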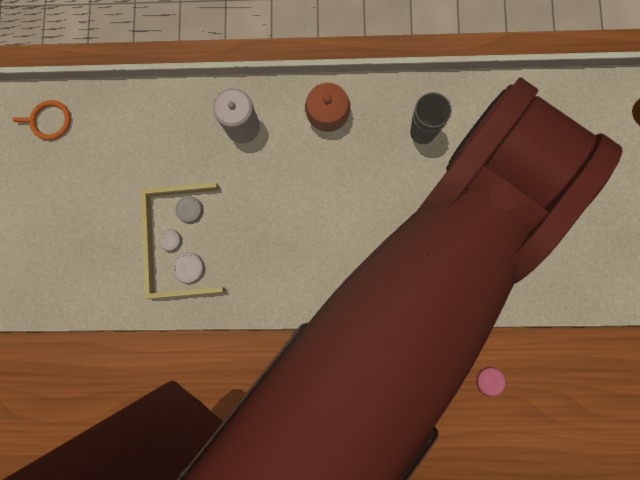

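All three lids are inside the stall, at (189,209), (169,240) and (188,267). The caddy, bowl and tumblers have not moved, and the spoon was unmoved in the previous view. Handing in.

```bash
python3 -c "
from station import *
print(close_job())"
```

```text
the job is handed in; nothing more can be done
None
```

I swept all three lids into the stall with the fingers part-closed to a 30 mm gap, pushing the small one first, then the large, then the medium. I handed the job in at about 16.5 s; it reports no verdict.

**Lids:** the last top view put them, in the stall's frame, at:

| Lid | x (mm) | y (mm) | Lowest y allowed (mm) |
|---|---|---|---|
| Small | +5 | +34 | −53 |
| Large | −58 | −2 | −44 |
| Medium | +67 | −9 | −48 |

All three are clear of the walls, and their tops are at about 34 mm, so they lie flat. The scene camera agreed to within 2 mm.

**Bystanders:** the caddy, sugar bowl and tumblers were within 2 mm of where they started. The arm hid the spoon in the last top view. It was unmoved, within 1 mm, in the top view before that, and the arm only retreated well above the shelf afterwards.

**One drift:** the tool tilted by about 5 degrees over the run, which the moves allowed could not correct, but it did no harm. The wrist force readings between moves stayed below about 3 N.

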